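# Key a finial blank into the carving cup

### The arm

A 7-joint arm with a two-finger parallel gripper is mounted at the origin on the work surface. World frame = base frame: x ahead of the robot, y to its left, z up, the work surface at z = 0. Lengths are in m, angles in rad, forces in N, time in s.
With the tool pointing down it reaches from about 0.4 to 0.85 m from the base axis. Payload 10.4 kg.
Tool frame: the origin (TCP) lies midway between the tips of the shut fingers; the grasp point (between the pads) lies 19 mm behind it; z points along the fingers, y is the line along which they close (so a half turn about z gives the same grasp; the last joint's range is limited). The gripper opens to 85 mm and grips with 20 to 120 N. Pads are 22 mm wide; open, the fingers measure 114 mm over their backs; the gripper's body (76 mm by 85 mm) begins 54 mm behind the grasp point. The pads swing forward as they close: fully open they stand 13 mm farther back than shut.
Start: joints at [-1.312, 0.332, -0.065, 1.46, 0.022, 1.35, -0.088], TCP at [0.174, 0.6, 0.231] pointing down, gripper open.
Joint ranges: [-2.6, 2.6], [-0.5, 2.12], [-1.47, 1.34], [0.16, 2.42], [-1.27, 4.41], [0.06, 2.06], [-2.6, 2.6]. Speed limits (rad/s): [2.22, 2.22, 2.79, 2.79, 3.14, 3.14, 3.14].

### API

Orientations are given as a 3x3 rotation matrix whose columns are the frame's x, y, z axes.
In Python, from bench import r, viewer gives the robot as it stands. The module is installed in compiled form; this text tells all that it offers.
- The arm moves only by the tool jog_arm, never from a script. Its argument "moves" is text: rows parted by semicolons, each of 5 numbers parted by spaces: the shift along the tool's x, y, z in m, then the turn about the tool's z in rad, then the opening, from 0 (shut) to 1 (fully open). In form: tx ty tz twist claw; .... A call has exactly 8 rows; each row is the pose to reach, as a shift and turn from the pose commanded when the call began, along the tool's axes at that moment; what a row does not reach only later rows make up. A row lasts 1/8 s, in which the tool goes at most 62.5 mm and 10.7 degrees, less where a joint would pass 70% of its speed; a pose out of reach is approached as far as the arm can. A call with a gripper value outside its range is refused whole. The fingers move at their own pace and stop on an object; the grip force is fixed at half the most. Time passes only in rows, so rows that repeat a pose let the fingers close, or fill a call up. It gives the time, the measured TCP pose, the force, the opening and the grip force at its end, in the units of the state.
- r.sense(): the state, without advancing time (a new reading comes with each control period).
- viewer.grab_frame(name): name is "scene" or "top"; returns the picture (480x640x3 uint8, blue, green, red); there is no depth.
- viewer.get_calibration(name): a dict with "mtx" (3x3 intrinsics, pixels), "R" (3x3) and "t" (3): a world point X has camera coordinates R X + t. Camera axes: x right, y down, z forward; pixel columns grow to the right and rows downward; lengths in m; the calibration is good to about 2 mm. A picture is of the moment at which its call begins. get_calibration takes no time and is no camera call.
- r.hand_in(): hands the job in; it is judged then, once.
The state is a dict: "time_s": time; "qpos": joint angles; "joint_velocities": joint speeds; "effort": joint torques, N m; "ee_pos": TCP position; "tcp_rot": TCP orientation; "wrist_force": force on the tool from outside, world axes, zero at the start; "moment": the same for the moment, N m; "finger_gap": finger opening in m; "finger_force": force on a finger pad.
Only numpy, scipy, OpenCV 4.12 (cv2) and the standard library are available. Lean on these libraries where they do the work, as an engineer would, in place of code of your own. Each camera call takes 0.05 s, during which the arm holds its last target. There are 200 camera calls.

### The job

Pick up the dark wooden finial blank by its square stem and lower its notched foot into the round carving cup. The cup's keys accept it in one orientation only, and their ring is clamped some unknown way round anticlockwise from the plate's white dot, so feel for it: turn the blank under light pressure, never forcing it, until the foot drops over all three keys and sits fully home, upright. Then let go and leave it there; leave the chisel, mallet, dish and slats alone.

Things in the scene. Friction and masses are not known exactly. Their poses are not given: they have to be found in the camera images.
- blank: Loose wooden finial blank, 120-210 g, standing upright on the table. Round dark foot, diameter 90 mm, 14 mm thick; on it a round collar (diameter 60 mm, top at 18 mm) and a lighter square stem 28 x 28 mm, top at 80 mm. Heights are above the underside. Origin: centre of the foot's underside; z up along the stem; the stem's faces look along the blank's x and y.
- blank_grip (a point): Middle of the square stem's free length, on its axis, 55 mm above the blank's origin; same axes as the blank. A good place to grip across two faces (28 mm wide).
- blank_notch (a point): In the middle of the wide notch, at the blank's +x, 41 mm from its axis, at the underside. Three notches are cut through the foot's rim over its full thickness, 9 mm deep radially, one every 120 degrees about the axis: this wide one (24 mm) and two narrow ones (15 mm).
- cup: Fixed carving cup: dark steel plate 150 x 150 x 12 mm, on it a green round cup, outside diameter 116 mm. Origin: centre of the plate's underside, on the table; z up; a white dot on the plate marks its +x. Pocket: inside diameter 92 mm, floor 20 mm above the origin, straight wall up to 36 mm, then a yellow 45-degree funnel lip opening to about 106 mm diameter at 42 mm. Keep below 60 N on it.
- cup_keys (a point): On the cup's axis at the height of the key tops, 28 mm above the cup's origin; same axes as the cup. A foot resting on the keys has its underside here. Three brass keys stand 8 mm high on the pocket floor against the wall, 10 mm long radially, every 120 degrees: one wide (21 mm), two narrow (12 mm), made for the blank's notches with 1.5 mm to spare on each side.
- cup_seat (a point): Centre of the pocket floor, 20 mm above the cup's origin, same axes as the cup; the blank's origin comes here when home. The keys sit on a ring clamped fast at some angle: the wide key points 0.15 to 1.45 rad anticlockwise (from above) from the cup's +x. This is in no reading: feel it or see it. The blank drops home when its +x points along the wide key within about 2 degrees.
- chisel: Bystander: loose carving chisel with a wooden handle, about 215 mm long, 26 mm thick, lying along its own x; origin under its middle. Leave alone.
- mallet: Bystander: loose wooden mallet, head diameter 64 mm and 90 mm long along its y, handle 180 mm towards its -x; origin under the head. Leave alone.
- dish: Bystander: loose white bowl, diameter 90 mm, 28 mm high; origin under its centre. Leave alone.
- slats: Bystander: loose bundle of wood slats, about 95 x 200 x 36 mm, long side along its y; origin under its centre. Leave alone.

How it is judged:
On the way, in this order (a step that is already met when the one before it is completed fails the run):
1. the blank is lifted by the gripper, its underside above the cup's mouth (height (world z) of blank above 0.043 m and contact force between the fingers and blank above 0.5 N), for 0.2 s.
2. the foot is inside the mouth of the cup while still held (horizontal distance between blank and cup_seat below 0.006 m and z of blank in the frame of cup_seat below 0.016 m and contact force between the fingers and blank above 0.5 N), for 0.05 s.
At the end, for the whole second after the job is handed in: The blank stands home in the cup: its underside within 2.5 mm of the pocket floor, within 4 mm of the cup's axis, tilted less than 0.05 rad, at rest (below 20 mm/s) and released (horizontal distance between blank and cup_seat below 0.004 m and z of blank in the frame of cup_seat below 0.0025 m and angle between blank's own z axis and vertical below 0.05 rad and linear speed of blank below 0.02 m/s and contact force between the fingers and blank below 0.1 N); the robot touches nothing.
It fails at once if the blank is forced: more than 60 N between blank and cup or its keys (contact force between blank and cup above 60 N).
It fails at once if the chisel is moved more than 15 mm (distance of chisel from where it was at the start of the episode above 0.015 m).
It fails at once if the mallet is moved more than 15 mm (distance of mallet from where it was at the start of the episode above 0.015 m).
It fails at once if the dish is moved more than 15 mm (distance of dish from where it was at the start of the episode above 0.015 m).
It fails at once if the slats are moved more than 15 mm (distance of slats from where it was at the start of the episode above 0.015 m).
It also fails if it takes over 67 s, if anything falls off the work surface, if the arm or the gripper's body presses on something with over 40 N, if the wrist force passes 120 N, or if a joint passes its speed limit or range.

## Working session

There is one attempt and no reset: what is moved stays moved. The work goes in short steps, Python scripts to look and compute and a tool call to move; the robot and the scene stay as the last step left them, time stands still between calls to the robot, and variables do not carry over. Pictures are saved under pics/ and viewed, at most 10 in all, crops included, and the job is handed in when it is done.

Besides the shell and the picture viewer there is one more tool, called as a command line: name --argument value ..., lists and objects as JSON in quotes. jog_arm: Moves the arm, as the interface text tells. Its arguments: {"type":"object","properties":{"moves":{"type":"string"}},"required":["moves"]}

```bash
mkdir -p pics; python3 - <<'E'
from bench import r, viewer
import cv2
for n in("top","scene"):
    cv2.imwrite(f"pics/{n}0.png",viewer.grab_frame(n)); c=viewer.get_calibration(n); print(n,c)
s=r.sense(); print(s["time_s"],s["ee_pos"],s["tcp_rot"],s["wrist_force"])
E
```

```text
top {'mtx': array([[464.12097947,   0.        , 319.14218358],
       [  0.        , 464.12097947, 232.08357828],
       [  0.        ,   0.        ,   1.        ]]), 'R': array([[-8.08068189e-03, -9.99965547e-01, -1.89916053e-03],
       [-9.77797782e-01,  8.29921695e-03, -2.09386293e-01],
       [ 2.09394840e-01,  1.65010928e-04, -9.77831158e-01]]), 't': array([0.0089677 , 0.59574415, 1.042563  ])}
scene {'mtx': array([[600.11051586,   0.        , 315.94749318],
       [  0.        , 600.11051586, 238.42593668],
       [  0.        ,   0.        ,   1.        ]]), 'R': array([[-0.59196284,  0.80592225,  0.00832624],
       [ 0.6738758 ,  0.50058684, -0.54341901],
       [-0.44212148, -0.31607301, -0.83942031]]), 't': array([ 0.36750168, -0.36212848,  1.59213049])}
0.1 [0.17371559 0.60003268 0.23060101] [[-9.60563969e-01  2.78058951e-01 -2.86775067e-04]
 [ 2.78059088e-01  9.60563137e-01 -1.26588557e-03]
 [-7.65252562e-05 -1.29570448e-03 -9.99999158e-01]] [ 0.84064481 -0.22606798 -0.20824598]
```

View pics/top0.png

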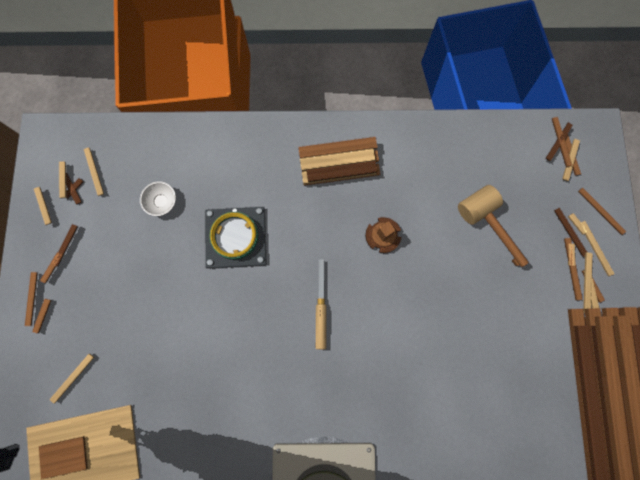

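View pics/scene0.png

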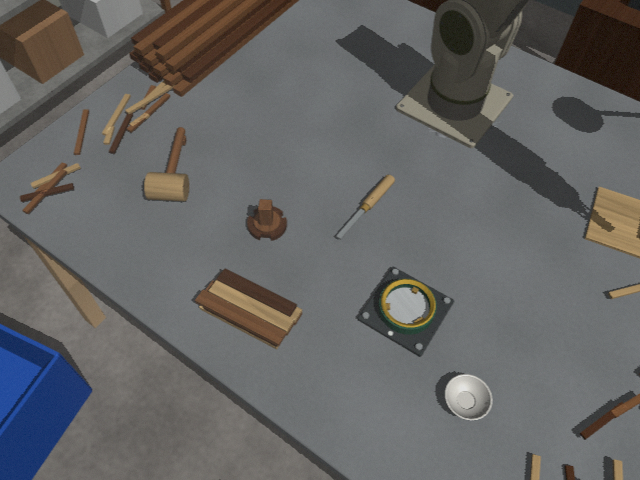

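Top view: cup at about (235,237), blank at (383,235), chisel at (321,305), dish at (158,199). Scene view: blank at (266,222), cup at (407,305) with brass keys faintly visible. Next, enlarged crops.

```bash
python3 - <<'E'
import cv2,numpy as np
t=cv2.imread("pics/top0.png"); s=cv2.imread("pics/scene0.png")
c=lambda im,u,v,h:cv2.resize(im[v-h:v+h,u-h:u+h],(400,400),interpolation=cv2.INTER_CUBIC)
cv2.imwrite("pics/c1.png",np.hstack([c(t,236,237,36),c(s,406,308,50)]))
cv2.imwrite("pics/c2.png",np.hstack([c(t,384,235,25),c(s,266,220,30)]))
E
```

```text
(no output)
```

View pics/c1.png

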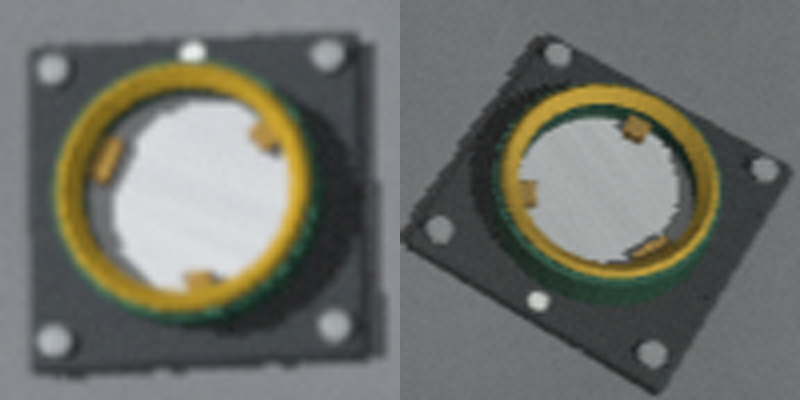

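View pics/c2.png

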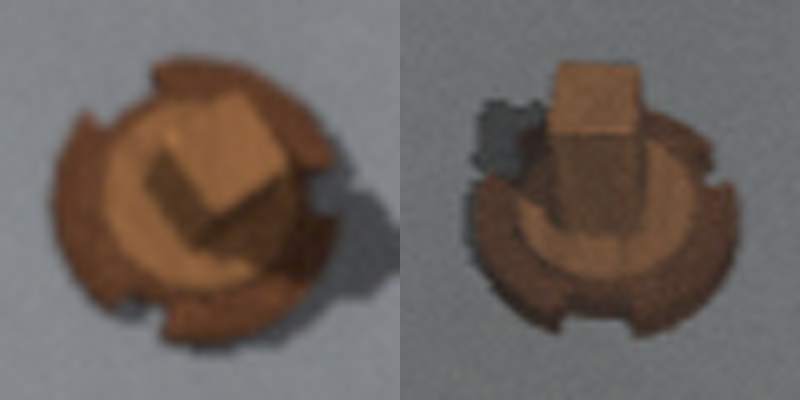

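Crop c1 shows the dot towards image-up (world +x). The wide key is at upper left (108,158 in the crop), with narrow ones at (265,137) and (200,278). Crop c2 shows the wide notch at upper left (125,90) in the top view and at the bottom in the scene view. The stem-top corners are clear in both views.

```bash
cat > h.py <<'E'
import numpy as np,cv2
from bench import r,viewer
def ray(n,uv,z):
    c=viewer.get_calibration(n); uv=np.atleast_2d(uv).astype(float)
    d=np.c_[uv,np.ones(len(uv))]@np.linalg.inv(c["mtx"]).T@c["R"]; o=-c["R"].T@c["t"]
    return (o+d*((z-o[2])/d[:,2])[:,None])[:,:2]
def circ(p):
    a=np.linalg.lstsq(np.c_[2*p,np.ones(len(p))],(p**2).sum(1),rcond=None)[0]
    return a[:2],np.sqrt(a[2]+a[:2]@a[:2])
def crop(pts,u,v,h): return np.array(pts)*(2*h/400)+[u-h-.5,v-h-.5]
def cup(n,im,u,v):
    hsv=cv2.cvtColor(im,cv2.COLOR_BGR2HSV); m=cv2.inRange(hsv,(20,150,90),(32,255,255))
    w=np.zeros_like(m); w[v-40:v+40,u-40:u+40]=1
    k=max(cv2.findContours(m*w,cv2.RETR_EXTERNAL,cv2.CHAIN_APPROX_NONE)[0],key=cv2.contourArea)
    return circ(ray(n,cv2.convexHull(k)[:,0],.042))
E
python3 - <<'E'
from h import *
I={n:cv2.imread(f"pics/{n}0.png") for n in("top","scene")}
deg=lambda d:np.degrees(np.arctan2(d[...,1],d[...,0])).round(1)
C={"top":(236,237,36),"scene":(406,308,50)}; B={"top":(384,235,25),"scene":(266,220,30)}
K={"top":[(108,158),(265,137),(200,280)],"scene":[(130,193),(237,128),(250,245)]}
D={"top":(192,52),"scene":(139,300)}
S={"top":[(243,95),(287,157),(215,213),(166,138)],"scene":[(158,62),(240,66),(240,137),(152,133)]}
N={"top":[(125,90),(322,190),(140,308)],"scene":[(200,322),(312,185),(92,175)]}
for n in I:
    c,R=cup(n,I[n],*C[n][:2]); print(n,"cup",c,R)
    k=ray(n,crop(K[n],*C[n]),.027)-c; print(" keys",deg(k),np.hypot(*k.T)," dot",deg(ray(n,crop([D[n]],*C[n]),.013)-c))
    b=ray(n,crop(S[n],*B[n]),.08); m=b.mean(0); e=np.roll(b,-1,0)-b
    print(" stem",m,np.hypot(*e.T),deg(e)%90)
    q=ray(n,crop(N[n],*B[n]),.012)-m; print(" notch",deg(q),np.hypot(*q.T))
E
```

```text
top cup [0.59725137 0.21395699] 0.054446230354332464
 keys [  66.3  -52.  -172.2] [0.04056089 0.04104452 0.03933679]  dot [3.3]
 stem [ 0.59983468 -0.15531815] [0.02239528 0.02735981 0.02634854 0.02642487] [32.9 37.3 30.9 28.9]
 notch [ 31.4 -86.7 151.3] [0.04077868 0.03910391 0.03942606]
scene cup [0.60223368 0.21790765] 0.054142143703386755
 keys [ -52.9 -171.5   70.8] [0.03871747 0.04230673 0.03594551]  dot [2.4]
 stem [ 0.60382333 -0.15050466] [0.02701114 0.02865222 0.02863163 0.02867508] [33.2 38.6 33.4 35.4]
 notch [ 34.3 147.9 -76.5] [0.04255063 0.03690381 0.04471861]
```

jog_arm --moves "-0.039 -0.038 0 0.045 1; -0.078 -0.076 0 0.09 1; -0.117 -0.114 0 0.135 1; -0.156 -0.152 0 0.18 1; -0.195 -0.19 0 0.225 1; -0.234 -0.228 0 0.27 1; -0.273 -0.266 0 0.315 1; -0.312 -0.304 0 0.36 1"

```text
time_s: 1.1
ee_pos: [0.3894, 0.2199, 0.2312]
tcp_rot: [[-0.8, 0.6, -0.0], [0.6, 0.8, 0.0], [0.0, 0.0, -1.0]]
wrist_force: [0.9, 0.0, -0.3]
finger_gap: 0.0851
finger_force: 0.0
```

jog_arm --moves "-0.05 -0.022 0 0.043 1; -0.1 -0.043 0 0.085 1; -0.15 -0.065 0 0.127 1; -0.2 -0.087 0 0.17 1; -0.25 -0.109 0 0.213 1; -0.3 -0.13 0 0.255 1; -0.35 -0.152 0 0.3 1; -0.394 -0.171 0 0.337 1"

```text
time_s: 2.1
ee_pos: [0.6028, -0.1529, 0.2309]
tcp_rot: [[-0.557, 0.831, -0.0], [0.831, 0.557, -0.0], [0.0, -0.0, -1.0]]
wrist_force: [0.9, 0.9, 0.3]
finger_gap: 0.0856
finger_force: 0.0
```

```bash
python3 - <<'E'
from h import *
T=viewer.grab_frame("top");S=viewer.grab_frame("scene")
c=lambda im,u,v,h:cv2.resize(im[v-h:v+h,u-h:u+h],(400,400),interpolation=cv2.INTER_CUBIC)
cv2.imwrite("pics/c3.png",np.hstack([c(T,384,220,50),c(S,266,200,60)]))
s=r.sense(); print(s["ee_pos"],s["tcp_rot"],s["qpos"])
p=s["ee_pos"]; 
for n in("top","scene"):
    k=viewer.get_calibration(n); q=k["mtx"]@(k["R"]@p+k["t"]); print(n,q[:2]/q[2])
E
```

```text
[ 0.60228862 -0.1566896   0.23023024] [[-0.5522958   0.83364667 -0.00160429]
 [ 0.83364578  0.55228851 -0.00348204]
 [-0.00201676 -0.00326052 -0.99999265]] [-0.35311726  0.37867774  0.69833267  1.50229625 -0.24215386  1.35037843
  0.94846969]
top [398.01725455 211.08938503]
scene [258.38216129 157.2973105 ]
```

View pics/c3.png

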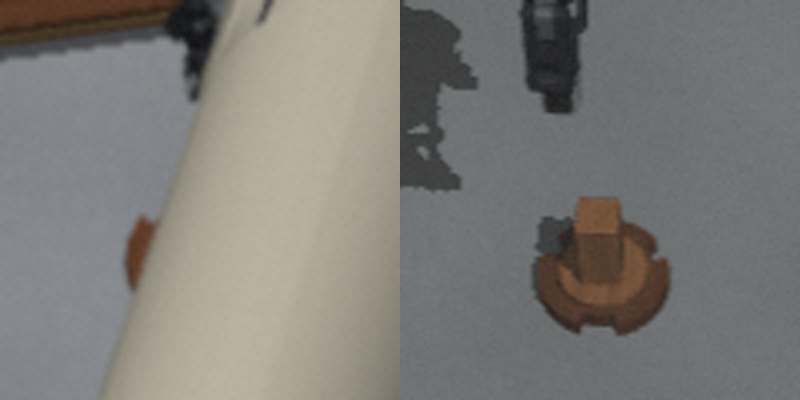

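Scene crop: the fingertips (pixel about 253,173) sit above and slightly left of the stem top (266,205). I'll lower to just above the stem and compare again.

jog_arm --moves "0.003 0.001 0.03 0 1; 0.003 0.001 0.06 0 1; 0.003 0.001 0.09 0 1; 0.003 0.001 0.12 0 1; 0.003 0.001 0.12 0 1; 0.003 0.001 0.12 0 1; 0.003 0.001 0.12 0 1; 0.003 0.001 0.12 0 1"

```text
time_s: 3.2
ee_pos: [0.6018, -0.1482, 0.1122]
tcp_rot: [[-0.558, 0.83, 0.001], [0.83, 0.558, 0.0], [-0.001, 0.001, -1.0]]
wrist_force: [0.3, 0.2, -0.1]
finger_gap: 0.0853
finger_force: 0.0
```

```bash
python3 - <<'E'
from h import *
S=viewer.grab_frame("scene")
c=lambda im,u,v,h:cv2.resize(im[v-h:v+h,u-h:u+h],(600,600),interpolation=cv2.INTER_CUBIC)
cv2.imwrite("pics/c4.png",c(S,266,200,50))
s=r.sense(); print(s["ee_pos"],s["tcp_rot"])
p=s["ee_pos"];R=s["tcp_rot"]; n="scene";k=viewer.get_calibration(n)
for o in([0,0,0],[0,.045,-.013],[0,-.045,-.013],[.011,.045,-.013],[-.011,.045,-.013]):
    q=k["mtx"]@(k["R"]@(p+R@np.array(o))+k["t"]); q=q[:2]/q[2]; print(o,q,(q-[216,150])*6)
E
```

```text
[ 0.60167985 -0.14818651  0.11200095] [[-5.58085010e-01  8.29783117e-01  1.04902501e-03]
 [ 8.29783644e-01  5.58085197e-01  1.32279652e-04]
 [-4.75681906e-04  9.44287086e-04 -9.99999441e-01]]
[0, 0, 0] [265.66302447 195.39102883] [297.97814684 272.34617301]
[0, 0.045, -0.013] [263.38804488 208.95101989] [284.32826926 353.70611933]
[0, -0.045, -0.013] [267.1099675  175.04916429] [306.659805   150.29498576]
[0.011, 0.045, -0.013] [268.68532591 209.15708697] [316.11195547 354.94252183]
[-0.011, 0.045, -0.013] [258.09218172 208.74500796] [252.5530903  352.47004777]
```

View pics/c4.png

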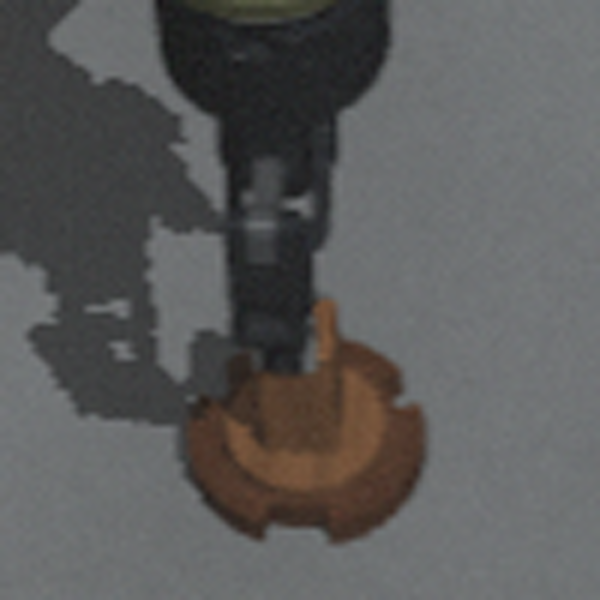

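Crop shows the near fingertip at (285,370), matching the predicted (284,354), straddling the stem axis (about 300). The kinematics and the scene camera agree. Descend and close.

jog_arm --moves "-0.003 -0.001 0.02 0 1; -0.003 -0.001 0.04 0 1; -0.003 -0.001 0.06 0 1; -0.003 -0.001 0.076 0 1; -0.003 -0.001 0.076 0 1; -0.003 -0.001 0.076 0 0; -0.003 -0.001 0.076 0 0; -0.003 -0.001 0.076 0 0"

```text
time_s: 4.25
ee_pos: [0.6025, -0.1513, 0.0358]
tcp_rot: [[-0.558, 0.83, 0.001], [0.83, 0.558, 0.0], [-0.0, 0.001, -1.0]]
wrist_force: [1.2, -0.0, -0.0]
finger_gap: 0.0323
finger_force: 0.0
```

jog_arm --moves "0 0 0 0 0; 0 0 0 0 0; 0 0 0 0 0; 0 0 0 0 0; 0 0 0 0 0; 0 0 0 0 0; 0 0 0 0 0; 0 0 0 0 0"

```text
time_s: 5.25
ee_pos: [0.6026, -0.1514, 0.0359]
tcp_rot: [[-0.558, 0.83, 0.001], [0.83, 0.558, 0.0], [-0.001, 0.001, -1.0]]
wrist_force: [-0.7, -0.1, 4.2]
finger_gap: 0.0271
finger_force: 60.0
```

jog_arm --moves "0 0 -0.02 0 0; 0 0 -0.05 0 0; 0 0 -0.08 0 0; 0 0 -0.1 0 0; 0.02 0.013 -0.1 -0.04 0; 0.05 0.033 -0.1 -0.1 0; 0.08 0.053 -0.1 -0.16 0; 0.11 0.073 -0.1 -0.22 0"

```text
time_s: 6.25
ee_pos: [0.6005, -0.0165, 0.1344]
tcp_rot: [[-0.729, 0.685, -0.002], [0.685, 0.729, 0.0], [0.001, -0.001, -1.0]]
wrist_force: [1.0, -0.5, -1.8]
finger_gap: 0.0272
finger_force: 59.3
```

jog_arm --moves "0.03 0.032 0 -0.06 0; 0.06 0.064 0 -0.12 0; 0.09 0.095 0 -0.18 0; 0.12 0.127 0 -0.24 0; 0.145 0.153 0 -0.3 0; 0.16 0.169 0 -0.37 0; 0.16 0.169 0 -0.37 0; 0.16 0.169 0 -0.37 0"

```text
time_s: 7.25
ee_pos: [0.602, 0.2115, 0.1353]
tcp_rot: [[-0.924, 0.381, 0.0], [0.381, 0.924, -0.001], [-0.0, -0.001, -1.0]]
wrist_force: [0.6, -0.7, -1.0]
finger_gap: 0.0276
finger_force: 59.3
```

jog_arm --moves "0 0 0.01 0 0; 0 0 0.02 0 0; 0 0 0.03 0 0; 0 0 0.03 0 0; 0 0 0.03 0 0; 0 0 0.03 0 0; 0 0 0.03 0 0; 0 0 0.03 0 0"

```text
time_s: 8.25
ee_pos: [0.6016, 0.2136, 0.1055]
tcp_rot: [[-0.925, 0.379, 0.0], [0.379, 0.925, 0.0], [-0.0, 0.0, -1.0]]
wrist_force: [0.5, 1.2, -1.5]
finger_gap: 0.0278
finger_force: 59.3
```

```bash
python3 - <<'E'
from h import *
T=viewer.grab_frame("top");S=viewer.grab_frame("scene")
c=lambda im,u,v,h:cv2.resize(im[v-h:v+h,u-h:u+h],(400,400),interpolation=cv2.INTER_CUBIC)
cv2.imwrite("pics/c5.png",np.hstack([c(T,236,237,50),c(S,406,290,50)]))
s=r.sense(); print(s["time_s"],s["ee_pos"],s["tcp_rot"],s["wrist_force"],np.degrees(np.arctan2(s["tcp_rot"][1,1],s["tcp_rot"][0,1])))
E
```

```text
8.35 [0.60157448 0.21360037 0.10538849] [[-9.25392502e-01  3.79010157e-01  1.34477181e-04]
 [ 3.79010178e-01  9.25392482e-01  1.96382164e-04]
 [-5.00133374e-05  2.32698802e-04 -9.99999972e-01]] [ 0.0171082   0.73795892 -2.20294589] 67.72761637750821
```

View pics/c5.png

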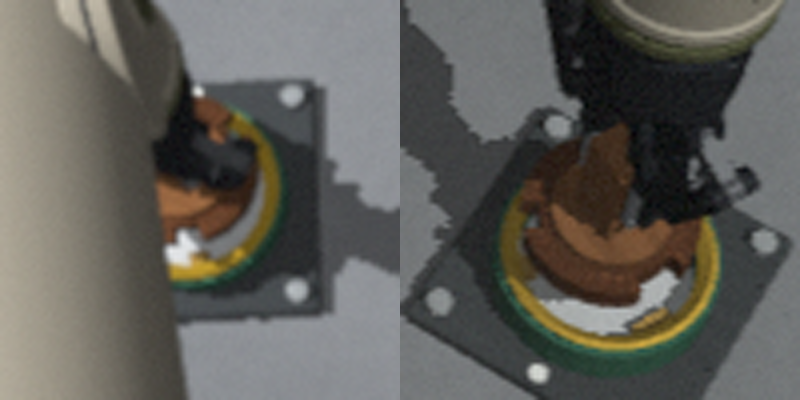

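Scene crop: the foot hangs over the cup, with its lower rim from (527,237) through (600,300). The wide notch faces the wide key at (650,318). Checking centring from the foot rim, and the cup again in the same frame.

```bash
python3 - <<'E'
from h import *
from scipy.optimize import least_squares as L
S=cv2.imread("pics/c5.png")
hsv=cv2.cvtColor(S[:,400:],cv2.COLOR_BGR2HSV)
m=cv2.inRange(hsv,(0,90,40),(16,255,255)); m=cv2.morphologyEx(m,cv2.MORPH_OPEN,np.ones((5,5)))
ys=[(x,np.flatnonzero(m[:330,x]).max()) for x in range(128,290,6) if m[:330,x].any()]
print(ys)
p=np.array(ys,float); p=p[(p[:,0]<236)]
for z in(.067,.070):
    w=ray("scene",crop(p,406,290,50),z)
    f=L(lambda c:np.hypot(*(w-c).T)-.045,w.mean(0)-[.03,0],loss="soft_l1",f_scale=.001); print(z,f.x,np.round(1e3*f.fun,1))
E
```

```text
[(128, np.int64(245)), (134, np.int64(255)), (140, np.int64(262)), (146, np.int64(267)), (152, np.int64(274)), (158, np.int64(285)), (164, np.int64(289)), (170, np.int64(293)), (176, np.int64(294)), (182, np.int64(297)), (188, np.int64(299)), (194, np.int64(301)), (200, np.int64(302)), (206, np.int64(302)), (212, np.int64(303)), (218, np.int64(304)), (224, np.int64(303)), (230, np.int64(302)), (236, np.int64(298)), (242, np.int64(280)), (248, np.int64(277)), (254, np.int64(273)), (260, np.int64(267)), (266, np.int64(265)), (272, np.int64(260)), (278, np.int64(264)), (284, np.int64(269))]
0.067 [0.60019002 0.21490656] [ 0.3 -0.2 -0.9 -1.7 -1.4  1.   1.   1.2  0.2  0.4  0.3  0.4  0.1 -0.4
 -0.3  0.1 -0.5 -0.8]
0.07 [0.60163658 0.21538853] [ 0.3 -0.2 -0.8 -1.7 -1.4  1.1  1.   1.2  0.2  0.4  0.3  0.4  0.2 -0.4
 -0.3  0.1 -0.5 -0.8]
```

jog_arm --moves "0 0.001 0.006 0 0; 0 0.002 0.012 0 0; 0 0.003 0.018 0 0; 0 0.003 0.022 0 0; 0 0.003 0.025 0 0; 0 0.003 0.028 0 0; 0 0.003 0.028 0 0; 0 0.003 0.028 0 0"

```text
time_s: 9.35
ee_pos: [0.6028, 0.2163, 0.0775]
tcp_rot: [[-0.925, 0.379, 0.0], [0.379, 0.925, 0.0], [-0.0, 0.0, -1.0]]
wrist_force: [0.5, -1.0, -2.0]
finger_gap: 0.027
finger_force: 59.3
```

jog_arm --moves "0 0 0.001 0 0; 0 0 0.002 0 0; 0 0 0.003 0 0; 0 0 0.004 0 0; 0 0 0.004 0 0; 0 0 0.004 0 0; 0 0 0.004 0 0; 0 0 0.004 0 0"

```text
time_s: 10.35
ee_pos: [0.6029, 0.2164, 0.0752]
tcp_rot: [[-0.925, 0.379, 0.0], [0.379, 0.925, 0.001], [-0.0, 0.001, -1.0]]
wrist_force: [-9.0, -2.5, 15.1]
finger_gap: 0.0273
finger_force: 61.7
```

jog_arm --moves "0 0 -0.003 0 0; 0.0015 -0.001 -0.003 0 0; 0.0033 -0.0024 -0.003 0 0; 0.0033 -0.0024 -0.002 0 0; 0.0033 -0.0024 -0.001 0 0; 0.0033 -0.0024 0 0 0; 0.0033 -0.0024 0 0 0; 0.0033 -0.0024 0 0 0"

```text
time_s: 11.35
ee_pos: [0.5988, 0.2153, 0.0733]
tcp_rot: [[-0.925, 0.379, 0.0], [0.379, 0.925, 0.0], [0.0, 0.0, -1.0]]
wrist_force: [0.5, 0.2, -0.8]
finger_gap: 0.0274
finger_force: 59.5
```

jog_arm --moves "0 0 0.001 0 0; 0 0 0.001 0 0; 0 0 0.002 0 0; 0 0 0.002 0 0; 0 0 0.003 0 0; 0 0 0.003 0 0; 0 0 0.003 0 0; 0 0 0.003 0 0"

```text
time_s: 12.35
ee_pos: [0.5988, 0.2157, 0.0717]
tcp_rot: [[-0.925, 0.379, 0.0], [0.379, 0.925, 0.001], [0.0, 0.001, -1.0]]
wrist_force: [-6.9, -0.0, 12.9]
finger_gap: 0.0274
finger_force: 61.3
```

jog_arm --moves "0 0 -0.002 0 0; 0.0018 -0.0007 -0.002 0 0; 0.0018 -0.0007 -0.001 0 0; 0.0018 -0.0007 0 0 0; 0.0018 -0.0007 0.001 0 0; 0.0018 -0.0007 0.001 0 0; 0.0018 -0.0007 0.001 0 0; 0.0018 -0.0007 0.001 0 0"

```text
time_s: 13.35
ee_pos: [0.5968, 0.2157, 0.0692]
tcp_rot: [[-0.925, 0.379, 0.0], [0.379, 0.925, 0.0], [-0.0, 0.001, -1.0]]
wrist_force: [3.8, 4.1, -3.5]
finger_gap: 0.0275
finger_force: 59.3
```

jog_arm --moves "-0.0003 0.0005 0.001 0 0; -0.0003 0.0005 0.002 0 0; -0.0003 0.0005 0.003 0 0; -0.0003 0.0005 0.004 0 0; -0.0003 0.0005 0.005 0 0; -0.0003 0.0005 0.006 0 0; -0.0003 0.0005 0.006 0 0; -0.0003 0.0005 0.006 0 0"

```text
time_s: 14.35
ee_pos: [0.5972, 0.2157, 0.0631]
tcp_rot: [[-0.925, 0.379, -0.0], [0.379, 0.925, -0.0], [0.0, -0.0, -1.0]]
wrist_force: [1.2, 1.8, -0.7]
finger_gap: 0.0272
finger_force: 59.5
```

jog_arm --moves "0 0 0.001 0 0; 0 0 0.001 0 0; 0 0 0.002 0 0; 0 0 0.002 0 0; 0 0 0.003 0 0; 0 0 0.003 0 0; 0 0 0.003 0 0; 0 0 0.003 0 0"

```text
time_s: 15.35
ee_pos: [0.5972, 0.2157, 0.0602]
tcp_rot: [[-0.925, 0.379, -0.0], [0.379, 0.925, 0.0], [0.0, 0.0, -1.0]]
wrist_force: [-0.7, 3.7, -0.5]
finger_gap: 0.028
finger_force: 59.6
```

jog_arm --moves "0 0 0.001 0 0; 0 0 0.002 0 0; 0 0 0.003 0 0; 0 0 0.004 0 0; 0 0 0.005 0 0; 0 0 0.005 0 0; 0 0 0.005 0 0; 0 0 0.005 0 0"

```text
time_s: 16.35
ee_pos: [0.5972, 0.2157, 0.0559]
tcp_rot: [[-0.925, 0.379, -0.0], [0.379, 0.925, 0.0], [0.0, 0.0, -1.0]]
wrist_force: [-4.7, 1.8, 8.4]
finger_gap: 0.0277
finger_force: 60.7
```

jog_arm --moves "0 0 -0.0006 0 0; 0 0 -0.0006 0 1; 0 0 -0.0006 0 1; 0 0 -0.0006 0 1; 0 0 -0.0006 0 1; 0 0 -0.0006 0 1; 0 0 -0.0006 0 1; 0 0 -0.0006 0 1"

```text
time_s: 17.35
ee_pos: [0.5973, 0.2157, 0.0559]
tcp_rot: [[-0.925, 0.379, 0.0], [0.379, 0.925, 0.0], [-0.0, 0.0, -1.0]]
wrist_force: [-0.4, 0.7, 0.3]
finger_gap: 0.0859
finger_force: 0.0
```

jog_arm --moves "0 0 -0.01 0 1; 0 0 -0.03 0 1; 0 0 -0.06 0 1; 0 0 -0.1 0 1; 0 0 -0.14 0 1; 0 0 -0.16 0 1; 0 0 -0.16 0 1; 0 0 -0.16 0 1"

```text
time_s: 18.35
ee_pos: [0.597, 0.2156, 0.2156]
tcp_rot: [[-0.925, 0.379, -0.0], [0.379, 0.925, -0.0], [0.0, -0.0, -1.0]]
wrist_force: [0.5, 0.1, -0.2]
finger_gap: 0.0852
finger_force: 0.0
```

```bash
python3 - <<'E'
from h import *
T=viewer.grab_frame("top");S=viewer.grab_frame("scene")
c=lambda im,u,v,h:cv2.resize(im[v-h:v+h,u-h:u+h],(400,400),interpolation=cv2.INTER_CUBIC)
cv2.imwrite("pics/c6.png",np.hstack([c(T,236,237,50),c(S,406,290,50)]))
s=r.sense(); print(s["time_s"],s["ee_pos"],s["wrist_force"],s["finger_gap"])
E
```

```text
18.45 [0.59672565 0.21553745 0.21492812] [ 0.44306435  0.3216585  -0.04814197] 0.08526096841912982
```

View pics/c6.png

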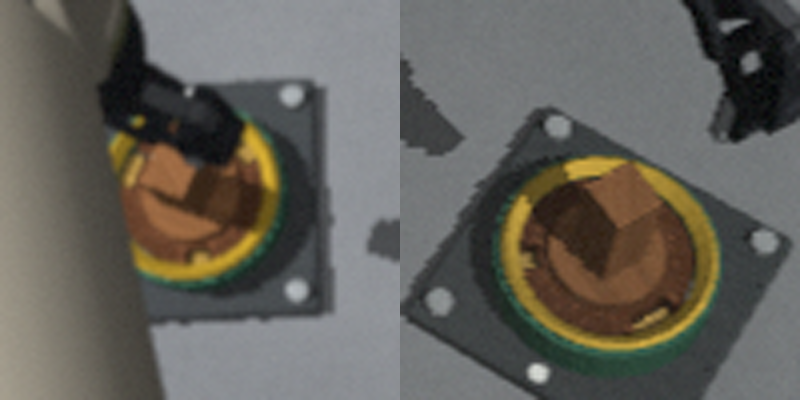

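The picture shows the blank upright and deep in the pocket. The wide brass key shows in the wide notch at scene crop (650,318), and the narrow keys in theirs at (530,258) and top crop (200,257). The gripper is clear, so I'm handing in.

```bash
python3 -c "
from bench import r
print(r.hand_in())"
```

```text
the job is handed in; nothing more can be done
None
```

The blank is seated in the cup over all three keys, upright and released. I handed the job in at about 18.5 s of the 67 s limit; the hand-in returned no verdict.

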